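Set an eyelet with the sprung setter and the mallet

ROBOT

A 6-joint arm with a two-finger parallel gripper is mounted at the origin on the work surface. World frame = base frame: x ahead of the robot, y to its left, z up, the work surface at z = 0. Lengths are in m, angles in rad, forces in N, time in s.
With the tool pointing down it reaches from about 0.375 to 0.9 m from the base axis. Payload 3.1 kg.
Tool frame: the origin (TCP) lies at the very end of the fingers, on their centre line; the grasp point (between the pads) lies 19 mm behind it; z points along the fingers, y is the direction in which the jaws open and shut (so a half turn about z gives the same grasp; the last joint's range is limited). The gripper opens to 87 mm and grips with 3 to 60 N. Pads are 19 mm wide; open, the fingers measure 117 mm over their backs; the gripper's body (75 mm by 190 mm) begins 51 mm behind the grasp point.
Start: joints at [-1.286, 0.527, 1.433, -0, 1.181, -0.178], TCP at [0.28, -0.559, 0.223] pointing down, gripper open.
Joint ranges: [-3.08, 3.08], [-0.75, 2.2], [0.22, 2.44], [-1.43, 4.57], [0, 2.65], [-2.85, 2.85]. Speed limits (rad/s): [2.79, 2.79, 3.14, 3.14, 3.14, 3.14].

INTERFACE

Orientations are given as a unit quaternion [x, y, z, w].
In Python, from rig import robot gives the robot as it stands.
- The arm moves only by the tool arm_command, never from a script. Its argument "targets" is a list of rows, each a list of 5 numbers: the shift along the tool's x, y, z in cm, then the turn about the tool's z in rad, then the finger opening in cm, from 0 to 8.7. In form: [[dx, dy, dz, spin, hand], ...]. A call has 1 to 5 rows; each row is the pose to reach, as a shift and turn from the pose commanded when the call began, along the tool's axes at that moment; what a row does not reach only later rows make up. A row lasts 1/8 s, in which the tool goes at most 62.5 mm and 10.7 degrees, less where a joint would pass 70% of its speed; a pose out of reach is approached as far as the arm can. A call with a gripper value outside its range is refused whole. The fingers move at their own pace and stop on an object; "newtons" is the grip in N (left out, the last holds). Time passes only in rows, so rows that repeat a pose let the fingers close. It gives the time, the measured TCP pose, the force and the opening at its end, in the units of the state.
- robot.get_obs(): the state, without advancing time (a new reading comes with each control period).
- robot.camera(name): name is "side" or "top" or "wrist"; returns (picture, depth): 400x640x3 uint8, red, green, blue; 400x640 float32, m along the optical axis (not along the pixel's ray), 0 where there is no reading.
- robot.camera_model(name): a dict with "mtx" (3x3 intrinsics, pixels), "k1" (the pictures are not rectified: a ray, as slopes to the right and down, at radius r is drawn at 1 + k1 r^2 times it, then the intrinsics apply), "extrinsics" (4x4, takes a point from world to camera coordinates). Camera axes: x right, y up, looking along -z (the intrinsics and any distortion apply to the point x, -y, -z); pixel columns grow to the right and rows downward; lengths in m; the calibration is good to about 2 mm. A picture is of the moment at which its call begins: read the wrist's pose just before it. camera_model takes no time and is no camera call; for the wrist camera it gives the pose at the moment of the call.
- robot.hand_in(): hands the job in, once; it reports no verdict.
The state is a dict: "time": time; "q": joint angles; "joint_velocities": joint speeds; "joint_torque": joint torques, N m; "position": TCP position; "tool_rot": TCP orientation; "ft_force": force on the tool from outside, world axes, zero at the start; "moment": the same for the moment, N m; "grip_width": finger opening in m.
Only numpy, scipy, OpenCV 4.12 (cv2) and the standard library are available. Lean on these libraries where they do the work, as an engineer would, in place of code of your own. Each camera call takes 0.05 s, during which the arm holds its last target.

TASK

Set the brass eyelet in the wooden shoe tag: take the wooden mallet from its felt coaster and, holding it, knock the wide-capped plunger of the eyelet setter fully down. Let the plunger spring back up and stand the mallet upright on its coaster again, wholly on the felt. Do not push down the narrow-capped plunger of the other setter.

Things in the scene. Friction and masses are not known exactly. Their poses are not given: they have to be found in the camera images.
- mallet_mid (a point): Wooden pounding mallet, loose, about 0.25 kg, 150 mm tall, standing upright on its flat striking foot on the coaster. The head is a plain cylinder 48 mm in diameter and 52 mm high at the bottom (with a dark band); above it a plain round handle 24 mm in diameter and 98 mm long rises straight up on the same axis. This point is on its axis, half-way up, 75 mm above the foot; the handle runs from 23 mm below this point to 75 mm above it. z points up along the handle.
- wide_cap (a point): Centre of the flat top of the WIDE steel cap of the eyelet setter's sprung plunger: a round cap 36 mm in diameter, 10 mm thick, its top 125 mm above the shelf board when up. The setter is fixed: a wooden base 110 x 90 mm, a dark steel column at one end carrying an arm (arm and collar top 87 mm above the board, below the cap), with a wooden tag holding a brass eyelet under the plunger. Nothing stands above the cap.
- wide_plunger (a joint): Travel of the wide-capped plunger in m: 0 when up, growing as it is struck straight down, 0.014 at its hard stop. A return spring resists with 3 N at the top, 10 N at the bottom, and brings it back up when let go.
- narrow_plunger (a joint): Travel of the other setter's plunger in m (0 up, 0.014 down), same spring. That setter is the same stand but with a NARROW cap 16 mm in diameter and no tag under it; it may stand left or right, nearer or farther than the wide-capped one. Its cap is as high, 125 mm above the board, so carry the mallet's foot higher than that.
- coaster: Fixed round grey felt coaster, 100 mm in diameter, 8 mm thick, flat on the shelf board; the mallet starts on it. Origin at the centre of its underside, on the board; z up.
Mind the look-alikes: they are no part of the job. What is shaped like the part that bears mallet_mid but blue is not meant.

How it is judged:
By the outcome, as a careful person would: the job done as asked, in the order asked, and still so for the second after the job is handed in, with the robot touching nothing.
It also fails if it takes over 45 s, if anything falls off the work surface, if the arm or the gripper's body presses on something with over 40 N, if the wrist force passes 120 N, or if a joint passes its speed limit or range.

## Working session

There is one attempt and no reset: what is moved stays moved. The work goes in short steps, Python scripts to look and compute and a tool call to move; the robot and the scene stay as the last step left them, time stands still between calls to the robot, and variables do not carry over. Pictures are saved under pics/ and viewed, and the job is handed in when it is done.

Besides the shell and the picture viewer there is one more tool, called as name(argument=value, ...), one argument or row to a line, values as JSON. arm_command: Moves the arm, as the interface text tells. Its arguments: {"type":"object","properties":{"targets":{"type":"array","items":{"type":"array","items":{"type":"number"}}},"newtons":{"type":"number"}},"required":["targets"]}

```bash
mkdir -p pics
python3 - <<'E'
from rig import robot
import cv2,numpy as np
o=robot.get_obs()
print({k:np.round(v,4) for k,v in o.items()})
for n in ("side","top"):
    p,d=robot.camera(n); cv2.imwrite(f"pics/{n}0.png",p[:,:,::-1]); np.save(f"pics/{n}0d.npy",d)
    m=robot.camera_model(n); print(n,m)
E
```

```text
{'time': np.float64(0.0), 'q': array([-1.2855,  0.5284,  1.4339,  0.    ,  1.1814, -0.1785]), 'joint_velocities': array([-0.0019, -0.0022,  0.0011, -0.0001, -0.0008,  0.0009]), 'joint_torque': array([-9.00000e-04, -4.40043e+01, -1.76593e+01,  6.34000e-02,
        5.83000e-02, -1.00000e-04]), 'position': array([ 0.2794, -0.5582,  0.2216]), 'tool_rot': array([ 9.732e-01,  2.298e-01, -1.000e-04, -1.100e-03]), 'ft_force': array([ 0.2031, -0.68  , -0.6732]), 'moment': array([-0.0193,  0.0271,  0.0139]), 'grip_width': np.float64(0.0868)}
side {'mtx': array([[394.94011032,   0.        , 318.78559727],
       [  0.        , 394.94011032, 194.67287114],
       [  0.        ,   0.        ,   1.        ]]), 'k1': -0.06880053242202873, 'extrinsics': array([[-0.92630467, -0.37676857,  0.00225793,  0.52139245],
       [ 0.18327007, -0.44532658,  0.87641105, -0.18774132],
       [-0.32919862,  0.81223746,  0.48155849, -0.78908565],
       [ 0.        ,  0.        ,  0.        ,  1.        ]])}
top {'mtx': array([[430.09844415,   0.        , 328.66348125],
       [  0.        , 430.09844415, 195.27572868],
       [  0.        ,   0.        ,   1.        ]]), 'k1': -0.016179837740095737, 'extrinsics': array([[-1.89747209e-03, -9.99982684e-01,  5.57057802e-03,
        -4.14016668e-04],
       [ 9.93916994e-01, -1.27249508e-03,  1.10124426e-01,
        -5.48041321e-01],
       [-1.10115431e-01,  5.74565019e-03,  9.93902198e-01,
        -8.62246072e-01],
       [ 0.00000000e+00,  0.00000000e+00,  0.00000000e+00,
         1.00000000e+00]])}
```

View pics/side0.png

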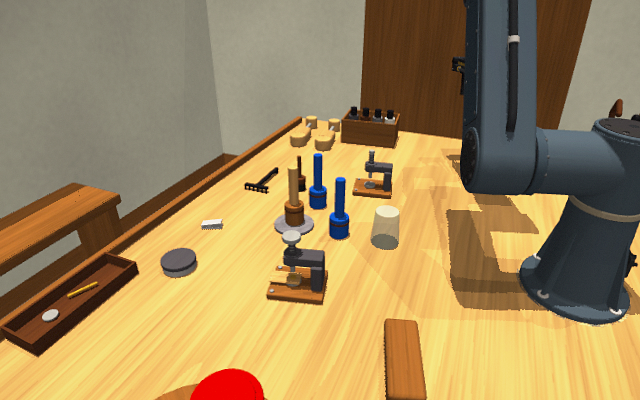

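View pics/top0.png

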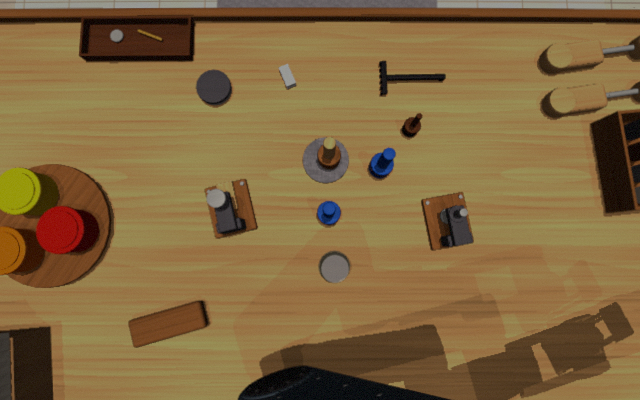

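The wooden mallet is at top (329,150) / side (294,195), on the grey felt at top (326,160). The blue look-alikes at top (382,163) and (329,212) are not meant. The wide cap with the tag is at top (217,198) / side (291,238). The narrow cap is at top (460,212), to be avoided. I'll enlarge both and measure.

```bash
cat > h.py <<'E'
import numpy as np,cv2
def cloud(m,d):
    K=m["mtx"];E=m["extrinsics"]
    v,u=np.mgrid[0:400,0:640]
    x=(u-K[0,2])/K[0,0];y=(v-K[1,2])/K[1,1]
    rd=np.hypot(x,y);r=rd.copy()
    for _ in range(20): r=rd/(1+m["k1"]*r*r)
    s=np.where(rd>0,r/np.maximum(rd,1e-9),1); x=x*s;y=y*s
    P=np.stack([x*d,-y*d,-d],-1)
    W=(P-E[:3,3])@E[:3,:3]
    W[d<=0]=np.nan
    return W
E
python3 - <<'E'
from rig import robot
from h import *
ms={n:robot.camera_model(n) for n in("side","top")}
ims={};W={}
for n in ms:
    ims[n]=cv2.imread(f"pics/{n}0.png");W[n]=cloud(ms[n],np.load(f"pics/{n}0d.npy"))
a=cv2.resize(ims["side"][140:310,230:410],None,fx=2.2,fy=2.2);b=cv2.resize(ims["top"][120:260,190:490],None,fx=2.6,fy=2.6)
b=b[:, :];cv2.imwrite("pics/cropA.png",a);cv2.imwrite("pics/cropB.png",b)
for n in W:
    w=W[n];print(n)
    # board
    z=w[...,2];print("board z med",np.nanmedian(z[(abs(z)<.02)]))
def circ(pts):
    A=np.c_[2*pts[:,:2],np.ones(len(pts))];s=np.linalg.lstsq(A,(pts[:,:2]**2).sum(1),rcond=None)[0]
    return s[:2],np.sqrt(s[2]+s[0]**2+s[1]**2)
for name,(u,v) in dict(mallet=(329,145),wide=(217,198),narrow=(460,212),felt=(310,160),blue1=(388,155),blue2=(329,210)).items():
    print(name,np.round(W["top"][v,u],4))
w=W["top"]
for n in W:
  w=W[n]
  for nm,c,zr,R in (("mtop",W["top"][145,329],(.150,.165),.04),("handle",W["top"][145,329],(.07,.15),.04),("head",W["top"][145,329],(.015,.055),.04),("felt",W["top"][160,310]-[0,.03,0],(.004,.012),.06),("wcap",W["top"][198,217],(.118,.135),.04),("ncap",W["top"][212,460],(.118,.135),.03)):
    m=(np.hypot(w[...,0]-c[0],w[...,1]-c[1])<R)&(w[...,2]>zr[0])&(w[...,2]<zr[1]);p=w[m]
    if len(p)<5: print(n,nm,len(p));continue
    print(n,nm,len(p),"mean",np.round(p.mean(0),4),"mid",np.round((p.max(0)+p.min(0))/2,4),"ext",np.round(np.ptp(p,axis=0),4),"circ",np.round(np.r_[circ(p)],4) if False else [np.round(t,4) for t in circ(p)])
E
```

```text
side
board z med -0.0005583384870613864
top
board z med -0.0012130912935690032
mallet [ 0.6256 -0.0013  0.1551]
wide [0.5327 0.2059 0.1256]
narrow [ 0.5061 -0.2439  0.1248]
felt [0.627  0.0386 0.0065]
blue1 [ 0.6088 -0.1089  0.1471]
blue2 [ 0.5086 -0.0012  0.1459]
side mtop 57 mean [0.6284 0.003  0.1556] mid [ 0.6295 -0.0014  0.1545] ext [0.0205 0.024  0.0088] circ [array([0.6291, 0.0009]), np.float64(0.0089)]
side handle 296 mean [0.6269 0.0071 0.1108] mid [0.6301 0.0041 0.11  ] ext [0.0233 0.0205 0.08  ] circ [array([0.63  , 0.0008]), np.float64(0.0102)]
side head 270 mean [0.6223 0.0156 0.0351] mid [0.6297 0.0064 0.035 ] ext [0.0473 0.039  0.0399] circ [array([6.303e-01, 1.000e-04]), np.float64(0.0229)]
side felt 445 mean [0.6245 0.0158 0.0073] mid [0.6298 0.0066 0.008 ] ext [0.1005 0.1001 0.008 ] circ [array([0.6286, 0.0063]), np.float64(0.0378)]
side wcap 213 mean [0.5323 0.2138 0.1236] mid [0.5339 0.2114 0.1222] ext [0.0354 0.0362 0.0081] circ [array([0.533 , 0.2124]), np.float64(0.0134)]
side ncap 22 mean [ 0.5055 -0.247   0.1222] mid [ 0.5059 -0.2467  0.1217] ext [0.0147 0.01
[... 281 characters left out ...]
015  0.1095] ext [0.0103 0.0231 0.0789] circ [array([ 0.6299, -0.0012]), np.float64(0.0118)]
top head 77 mean [ 6.118e-01 -1.000e-04  3.940e-02] mid [ 0.6182 -0.001   0.035 ] ext [0.0257 0.0473 0.0399] circ [array([ 0.6286, -0.0013]), np.float64(0.0229)]
top felt 1022 mean [0.6208 0.01   0.0068] mid [0.6282 0.0053 0.0079] ext [0.0985 0.0971 0.0077] circ [array([0.6288, 0.0046]), np.float64(0.0395)]
top wcap 294 mean [0.5329 0.2094 0.1234] mid [0.533  0.2101 0.1228] ext [0.0342 0.0358 0.0087] circ [array([0.5329, 0.2095]), np.float64(0.0127)]
top ncap 61 mean [ 0.5053 -0.2498  0.1235] mid [ 0.5052 -0.2502  0.1222] ext [0.0131 0.0151 0.0081] circ [array([ 0.5054, -0.2499]), np.float64(0.0057)]
```

View pics/cropA.png

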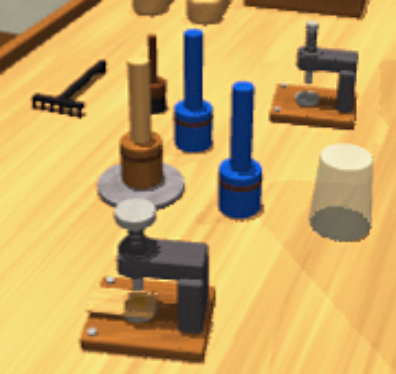

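View pics/cropB.png

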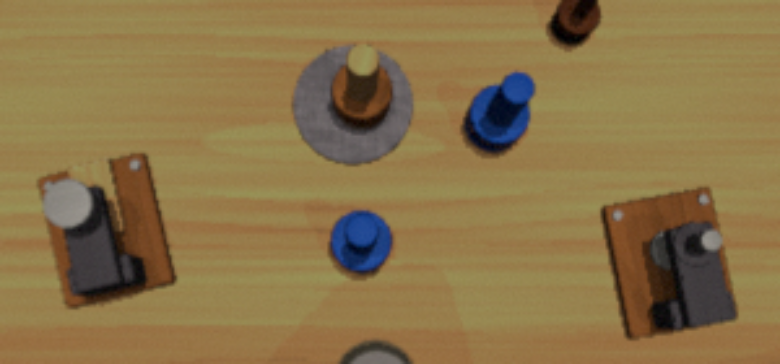

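Both crops agree. The plain wood mallet with the dark band stands on the felt. The wide-capped setter with the tag is the left one in the top view, and the narrow one has no tag. Next I'll work out the approach above the mallet.

```bash
cat >> h.py <<'E'
from scipy.spatial.transform import Rotation as Rn
def delta(o,t):
    return np.round(Rn.from_quat(o["tool_rot"]).inv().apply(np.array(t)-o["position"])*100,2)
E
python3 - <<'E'
from rig import robot
from h import *
o=robot.get_obs(); o["tool_rot"]=np.array([.9732,.2298,0,0])
print(delta(o,[.630,0,.223]))
E
```

```text
[ 56.33 -34.25  -0.13]
```

arm_command(
  targets=[
    [56.3, -34.2, 0, 0, 8.7],
    [56.3, -34.2, 0, 0, 8.7],
    [56.3, -34.2, 0, 0, 8.7],
    [56.3, -34.2, 0, 0, 8.7],
    [56.3, -34.2, 0, 0, 8.7],
  ],
)

```text
time: 0.72
position: [0.4466, -0.2925, 0.2223]
tool_rot: [0.973, 0.23, -0.0, -0.0]
ft_force: [0.3, 0.2, 0.5]
grip_width: 0.0867
```

Run:
```python
from rig import robot
from h import *
o=robot.get_obs(); print(o["position"],delta(o,[.630,0,.223]))
```

```text
[ 0.44656963 -0.29246791  0.22231261] [ 29.48 -17.96  -0.06]
```

arm_command(
  targets=[
    [29.5, -18, 0, 0, 8.7],
    [29.5, -18, 0, 0, 8.7],
    [29.5, -18, 0, 0, 8.7],
    [29.5, -18, 0, 0, 8.7],
    [29.5, -18, 0, 0, 8.7],
  ],
)

```text
time: 1.35
position: [0.6123, -0.0275, 0.2222]
tool_rot: [0.973, 0.23, -0.0, -0.0]
ft_force: [0.4, 0.1, 0.2]
grip_width: 0.0869
```

arm_command(
  targets=[
    [2.5, -1.6, 0, 0, 8.7],
    [2.5, -1.6, 0, 0, 8.7],
    [2.5, -1.6, 0, 0, 8.7],
  ],
)

```text
time: 1.72
position: [0.6261, -0.0045, 0.222]
tool_rot: [0.973, 0.23, -0.001, -0.0]
ft_force: [0.1, 0.8, -0.2]
grip_width: 0.087
```

Run:
```python
from rig import robot
from h import *
o=robot.get_obs(); print(o["position"],o["q"],delta(o,[.630,0,.099]))
p,d=robot.camera("wrist");m=robot.camera_model("wrist")
cv2.imwrite("pics/w1.png",p[:,:,::-1])
w=cloud(m,d)
for zr in((.145,.165),(.07,.15),(.004,.012)):
    k=(np.hypot(w[...,0]-.63,w[...,1])<(.06 if zr[0]<.01 else .03))&(w[...,2]>zr[0])&(w[...,2]<zr[1]);q=w[k]
    if len(q):print(zr,len(q),q.mean(0).round(4),((q.max(0)+q.min(0))/2).round(4),np.ptp(q,axis=0).round(4))
```

```text
[ 0.62607508 -0.00449461  0.22202018] [-1.85082134e-01  5.30274384e-01  1.42900302e+00 -7.17488833e-04
  1.18387605e+00  9.22213050e-01] [ 0.57 -0.22 12.3 ]
(0.145, 0.165) 765 [ 0.6326 -0.0008  0.1571] [ 0.6313 -0.0015  0.1525] [0.0228 0.0232 0.015 ]
(0.07, 0.15) 497 [0.6392 0.0028 0.1154] [6.349e-01 4.000e-04 1.101e-01] [0.016  0.0197 0.0798]
(0.004, 0.012) 3109 [0.6369 0.0139 0.0084] [0.6294 0.0053 0.008 ] [0.0994 0.0994 0.0063]
```

View pics/w1.png

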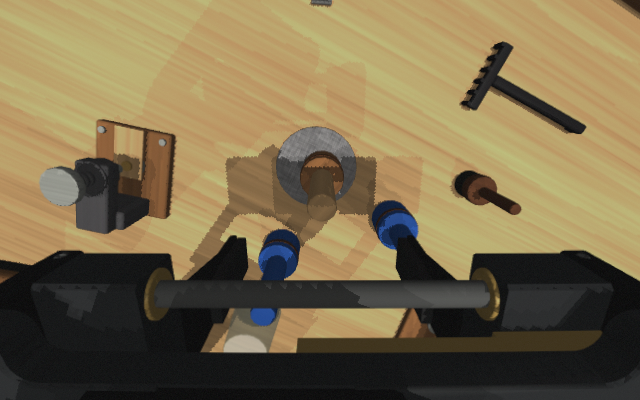

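The wrist view shows the wooden mallet's handle top at (321,207), centred between the open fingers. It stands on the felt at (316,165), and both blue mallets are clear of the fingers. I'll descend in two stages.

arm_command(
  targets=[
    [0.6, -0.2, 0, 0, 8.7],
    [0.6, -0.2, 5, 0, 8.7],
    [0.6, -0.2, 9, 0, 8.7],
    [0.6, -0.2, 12.2, 0, 8.7],
    [0.6, -0.2, 12.2, 0, 8.7],
  ],
)

```text
time: 2.4
position: [0.6291, 0.0001, 0.098]
tool_rot: [0.973, 0.229, -0.003, -0.001]
ft_force: [-0.9, -0.6, 0.7]
grip_width: 0.0873
```

Run:
```python
from rig import robot
from h import *
o=robot.get_obs(); print(o["position"],o["ft_force"],delta(o,[.6305,-.0005,.099]))
```

```text
[6.29128989e-01 9.83868572e-05 9.80235468e-02] [-0.85191527 -0.5806285   0.73824643] [ 0.1   0.11 -0.1 ]
```

arm_command(
  targets=[
    [0.1, 0.1, 0, 0, 4],
    [0.1, 0.1, 0, 0, 2.6],
    [0.1, 0.1, 0, 0, 2.0],
    [0.1, 0.1, 0, 0, 1.5],
    [0.1, 0.1, 0, 0, 1.5],
  ],
  newtons=45,
)

```text
time: 3.02
position: [0.6327, 0.0001, 0.1009]
tool_rot: [0.973, 0.23, 0.0, 0.0]
ft_force: [0.1, -0.2, 0.4]
grip_width: 0.0448
```

arm_command(
  targets=[
    [0, 0, 0, 0, 1.5],
    [0, 0, 0, 0, 1.5],
    [0, 0, -1, 0, 1.5],
    [0, 0, -3, 0, 1.5],
    [0, 0, -3, 0, 1.5],
  ],
)

```text
time: 3.65
position: [0.634, -0.0001, 0.1323]
tool_rot: [0.973, 0.23, 0.002, 0.001]
ft_force: [0.6, -0.4, -2.1]
grip_width: 0.0229
```

```bash
cat > chk.py <<'E'
from rig import robot
from h import *
import sys
o=robot.get_obs(); P=o["position"]; print(o["time"],P.round(4),o["tool_rot"].round(4),o["ft_force"].round(2),o["grip_width"])
ims=[]
f=P[2]-0.0905
for n in("side","top"):
    p,d=robot.camera(n);w=cloud(robot.camera_model(n),d);ims.append(p[:,:,::-1])
    for nm,a,b,r in(("handle",.055,.085,.03),("head",.003,.05,.04),("head_lo",-.01,.02,.04),("head_hi",.03,.05,.04)):
        k=(np.hypot(w[...,0]-P[0],w[...,1]-P[1])<r)&(w[...,2]>f+a)&(w[...,2]<f+b);q=w[k]
        if len(q)<10: continue
        A=np.c_[2*q[:,:2],np.ones(len(q))];s=np.linalg.lstsq(A,(q[:,:2]**2).sum(1),rcond=None)[0]
        print(n,nm,len(q),"circ",s[:2].round(4),np.sqrt(s[2]+s[0]**2+s[1]**2).round(4),"zrange",q[:,2].min().round(4),q[:,2].max().round(4))
cv2.imwrite(f"pics/{sys.argv[1]}.png",cv2.resize(np.hstack([ims[0][90:330,150:450],ims[1][60:300,170:470]]),None,fx=1.3,fy=1.3))
E
python3 chk.py lift1
```

```text
3.65 [ 6.340e-01 -1.000e-04  1.323e-01] [9.732e-01 2.298e-01 1.800e-03 8.000e-04] [ 0.56 -0.38 -2.14] 0.022869381065239062
side handle 110 circ [0.6308 0.0014] 0.0104 zrange 0.097 0.1266
side head 393 circ [0.6307 0.0029] 0.0206 zrange 0.0448 0.0918
side head_lo 142 circ [0.6313 0.0011] 0.0224 zrange 0.0398 0.0617
side head_hi 206 circ [0.6306 0.0031] 0.02 zrange 0.0719 0.0918
```

View pics/lift1.png

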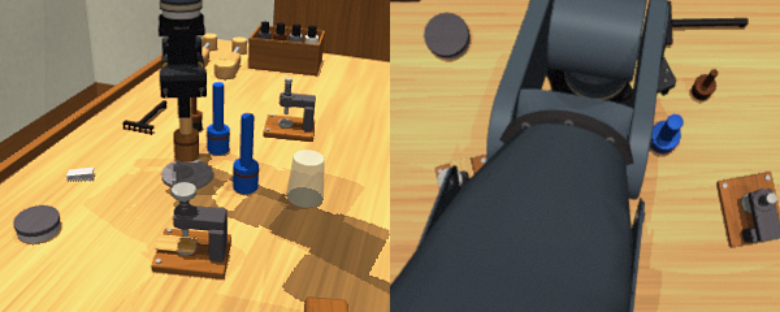

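The mallet is lifted off the felt at side crop (186,145) and hangs upright. The blue mallets are undisturbed. I'll raise it well above cap height next.

arm_command(
  targets=[
    [0, 0, -5, 0, 1.5],
    [0, 0, -9, 0, 1.5],
    [0, 0, -12.5, 0, 1.5],
    [0, 0, -12.5, 0, 1.5],
    [0, 0, -12.5, 0, 1.5],
  ],
)

```text
time: 4.38
position: [0.6313, 0.0003, 0.2536]
tool_rot: [0.973, 0.23, -0.002, -0.001]
ft_force: [-0.0, -0.2, -2.6]
grip_width: 0.0236
```

Run:
```python
from rig import robot
from h import *
for i in range(5):
    o=robot.get_obs(); print(o["position"].round(4),o["tool_rot"].round(4)); robot.camera("side")
o["tool_rot"]=np.array([.9732,.2298,0,0]);print(delta(o,[.5335,.2105,.26]),o["grip_width"])
```

```text
[6.313e-01 3.000e-04 2.536e-01] [ 9.732e-01  2.298e-01 -1.800e-03 -7.000e-04]
[6.311e-01 3.000e-04 2.530e-01] [ 0.9732  0.2298 -0.0023 -0.001 ]
[6.311e-01 3.000e-04 2.530e-01] [ 0.9732  0.2298 -0.0023 -0.001 ]
[6.314e-01 2.000e-04 2.531e-01] [ 9.732e-01  2.298e-01 -2.100e-03 -9.000e-04]
[6.316e-01 2.000e-04 2.534e-01] [ 9.732e-01  2.298e-01 -1.900e-03 -8.000e-04]
[  0.63 -23.2   -0.66] 0.023162685333808896
```

arm_command(
  targets=[
    [0.1, -4, -0.7, 0, 1.5],
    [0.3, -10, -0.7, 0, 1.5],
    [0.5, -16, -0.7, 0, 1.5],
    [0.6, -21, -0.7, 0, 1.5],
    [0.6, -23.2, -0.7, 0, 1.5],
  ],
)

```text
time: 5.25
position: [0.5324, 0.2125, 0.262]
tool_rot: [0.973, 0.231, -0.001, -0.0]
ft_force: [0.1, -0.9, -1.4]
grip_width: 0.0236
```

arm_command(
  targets=[
    [0, 0, 0, 0, 1.5],
    [0, 0, 0, 0, 1.5],
  ],
)

```text
time: 5.5
position: [0.5353, 0.2091, 0.2624]
tool_rot: [0.973, 0.229, 0.0, 0.001]
ft_force: [0.4, 0.5, -2.7]
grip_width: 0.0231
```

```bash
python3 chk.py cap1
python3 - <<'E'
from rig import robot
from h import *
o=robot.get_obs();o["tool_rot"]=np.array([.9732,.2298,0,0]);print(delta(o,[.5335,.2105,.26]),o["position"])
E
```

```text
5.5 [0.5353 0.2091 0.2624] [9.733e-01 2.294e-01 3.000e-04 5.000e-04] [ 0.41  0.5  -2.73] 0.02314396607683912
side handle 220 circ [0.5325 0.2097] 0.0109 zrange 0.2273 0.2568
side head 747 circ [0.5315 0.2125] 0.0201 zrange 0.1749 0.2219
side head_lo 268 circ [0.5329 0.2097] 0.0229 zrange 0.1703 0.1918
side head_hi 400 circ [0.5312 0.2128] 0.0194 zrange 0.202 0.2219
top head 347 circ [0.5306 0.2052] 0.0194 zrange 0.1756 0.2219
top head_lo 79 circ [0.5323 0.2083] 0.0236 zrange 0.1714 0.1916
top head_hi 245 circ [0.5295 0.2055] 0.0182 zrange 0.2024 0.2219
[-0.08 -0.23  0.24] [0.53529309 0.20881189 0.26242307]
```

View pics/cap1.png

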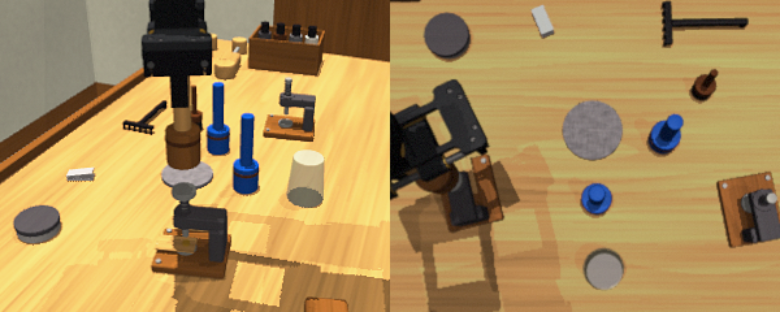

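The mallet hangs centred over the wide cap, foot about 45 mm above it. I'll lower it onto the plunger.

arm_command(
  targets=[
    [0, -0.1, 2, 0, 1.5],
    [0, -0.1, 4, 0, 1.5],
    [0, -0.1, 5, 0, 1.5],
    [0, -0.1, 5.5, 0, 1.5],
  ],
  newtons=60,
)

```text
time: 6.1
position: [0.5342, 0.2099, 0.208]
tool_rot: [0.973, 0.229, -0.0, 0.001]
ft_force: [-1.6, -2.8, 5.5]
grip_width: 0.0231
```

arm_command(
  targets=[
    [0, 0, 0.3, 0, 1.5],
    [0, 0, 0.3, 0, 1.5],
  ],
)

```text
time: 6.35
position: [0.5342, 0.2102, 0.2058]
tool_rot: [0.973, 0.23, 0.0, 0.001]
ft_force: [-1.6, -3.2, 6.3]
grip_width: 0.0228
```

arm_command(
  targets=[
    [0, 0, 0.2, 0, 1.5],
    [0, 0, 0.4, 0, 1.5],
    [0, 0, 0.4, 0, 1.5],
  ],
)

```text
time: 6.72
position: [0.5344, 0.2102, 0.2033]
tool_rot: [0.973, 0.23, 0.001, 0.001]
ft_force: [-3.2, -4.4, 12.5]
grip_width: 0.023
```

arm_command(
  targets=[
    [0, 0, 0.2, 0, 1.5],
    [0, 0, 0.2, 0, 1.5],
  ],
)

```text
time: 6.98
position: [0.5345, 0.2103, 0.2032]
tool_rot: [0.973, 0.23, 0.001, 0.001]
ft_force: [-5.8, -3.7, 21.6]
grip_width: 0.0232
```

```bash
python3 chk.py down1
```

```text
6.975 [0.5345 0.2103 0.2032] [0.9732 0.2301 0.0013 0.0011] [-5.76 -3.71 21.6 ] 0.02324212103708622
side handle 194 circ [0.5317 0.2107] 0.011 zrange 0.1678 0.1975
side head 666 circ [0.5305 0.213 ] 0.0205 zrange 0.1157 0.1627
side head_lo 259 circ [0.5307 0.2121] 0.0209 zrange 0.1028 0.1326
side head_hi 360 circ [0.5305 0.2132] 0.0199 zrange 0.1427 0.1627
top head 251 circ [0.5293 0.2065] 0.0198 zrange 0.116 0.1627
top head_lo 62 circ [0.5311 0.2096] 0.0239 zrange 0.1113 0.1324
top head_hi 169 circ [0.5268 0.2066] 0.0177 zrange 0.1429 0.1627
```

View pics/down1.png

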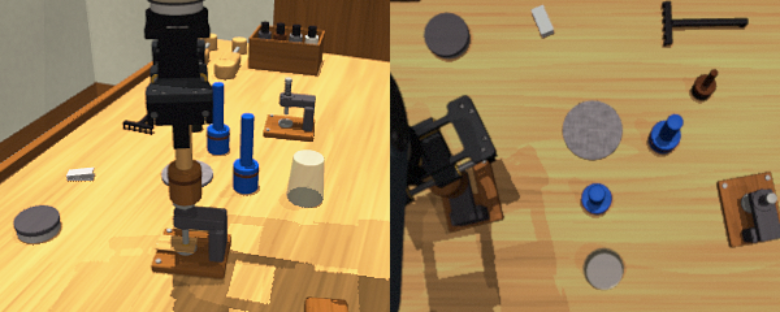

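The force jumped to 21.6 N with no further z motion. The foot is at 0.111 m, so the plunger is on its hard stop. I'll raise now.

arm_command(
  targets=[
    [0, 0, -1.5, 0, 1.5],
    [0, 0, -3.5, 0, 1.5],
    [0, 0, -5.5, 0, 1.5],
    [0, 0, -6, 0, 1.5],
    [0, 0, -6, 0, 1.5],
  ],
)

```text
time: 7.7
position: [0.5339, 0.2113, 0.2585]
tool_rot: [0.973, 0.23, 0.0, -0.0]
ft_force: [-0.5, 0.1, -3.1]
grip_width: 0.023
```

```bash
python3 chk.py up1;  python3 - <<'E'
from rig import robot
from h import *
o=robot.get_obs()
p,d=robot.camera("top");w=cloud(robot.camera_model("top"),d)
k=(np.hypot(w[...,0]-.63,w[...,1]-.005)<.07)&(w[...,2]>.0035)&(w[...,2]<.014);q=w[k];print("felt",q.mean(0),(q.max(0)+q.min(0))/2,np.ptp(q,axis=0))
p,d=robot.camera("side");w=cloud(robot.camera_model("side"),d)
for c in((.533,.211),(.5055,-.249)):
    k=(np.hypot(w[...,0]-c[0],w[...,1]-c[1])<.02)&(w[...,2]>.1)&(w[...,2]<.14);q=w[k];print("cap",len(q),np.median(q,0),q[:,2].max())
o["tool_rot"]=np.array([.9732,.2298,0,0]);print(delta(o,[.6305,.004,.265]),o["position"])
E
```

```text
7.7 [0.5339 0.2113 0.2585] [ 9.732e-01  2.298e-01  3.000e-04 -1.000e-04] [-0.5   0.08 -3.14] 0.023030878042194804
side handle 214 circ [0.5315 0.2119] 0.011 zrange 0.2231 0.2526
side head 741 circ [0.5301 0.2144] 0.0204 zrange 0.171 0.218
side head_lo 260 circ [0.5315 0.212 ] 0.0229 zrange 0.1659 0.188
side head_hi 396 circ [0.5299 0.2147] 0.0198 zrange 0.1982 0.218
top head 360 circ [0.5285 0.2077] 0.0194 zrange 0.1711 0.2179
top head_lo 82 circ [0.5303 0.2107] 0.0236 zrange 0.1655 0.188
top head_hi 257 circ [0.5273 0.2081] 0.0181 zrange 0.2001 0.2179
felt [0.62722525 0.00591688 0.00671281] [0.6288624  0.0052727  0.00791646] [0.11583578 0.09703976 0.00874437]
cap 248 [0.53152117 0.21571471 0.12381584] 0.12615928489087253
cap 49 [ 0.50520341 -0.24532958  0.11639907] 0.12508241208495866
[-0.57 22.87 -0.74] [0.53325581 0.21107554 0.25757328]
```

View pics/up1.png

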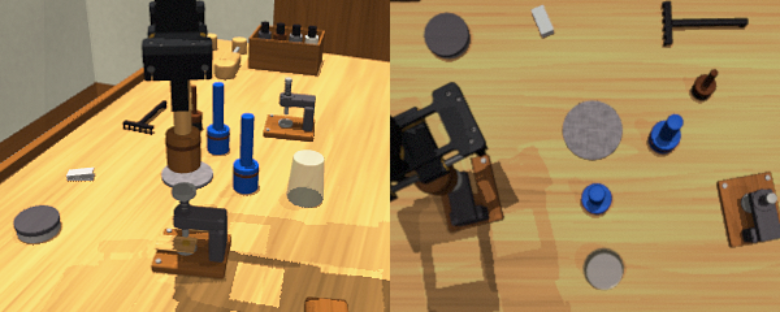

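The wide cap is back up at 0.125 m, and the narrow cap was never touched. I'll carry the mallet back over the coaster.

arm_command(
  targets=[
    [-0.1, 4, -0.7, 0, 1.5],
    [-0.3, 10, -0.7, 0, 1.5],
    [-0.4, 16, -0.7, 0, 1.5],
    [-0.5, 21, -0.7, 0, 1.5],
    [-0.5, 22.8, -0.7, 0, 1.5],
  ],
)

```text
time: 8.52
position: [0.6323, 0.0019, 0.2646]
tool_rot: [0.974, 0.228, -0.0, 0.0]
ft_force: [-0.0, -0.2, -1.7]
grip_width: 0.023
```

arm_command(
  targets=[
    [0, 0, 0, 0, 1.5],
    [0, 0, 3, 0, 1.5],
    [0, 0, 7, 0, 1.5],
    [0, 0, 10, 0, 1.5],
    [0, 0, 12, 0, 1.5],
  ],
)

```text
time: 9.15
position: [0.6292, 0.0078, 0.1437]
tool_rot: [0.973, 0.231, -0.002, -0.001]
ft_force: [0.2, 0.1, -1.5]
grip_width: 0.0232
```

arm_command(
  targets=[
    [0, 0, 0, 0, 1.5],
    [0, 0, 0, 0, 1.5],
  ],
)

```text
time: 9.4
position: [0.6316, 0.0062, 0.1465]
tool_rot: [0.973, 0.231, 0.001, 0.0]
ft_force: [-0.0, 0.2, -2.2]
grip_width: 0.023
```

```bash
python3 chk.py back1
```

```text
9.4 [0.6316 0.0062 0.1465] [9.731e-01 2.305e-01 6.000e-04 1.000e-04] [-0.04  0.19 -2.25] 0.022961707727334812
side handle 112 circ [0.6287 0.0079] 0.0104 zrange 0.1111 0.1406
side head 403 circ [0.6281 0.009 ] 0.0207 zrange 0.0592 0.106
side head_lo 151 circ [0.6293 0.0064] 0.023 zrange 0.0529 0.076
side head_hi 210 circ [0.628  0.0095] 0.0201 zrange 0.086 0.106
```

View pics/back1.png

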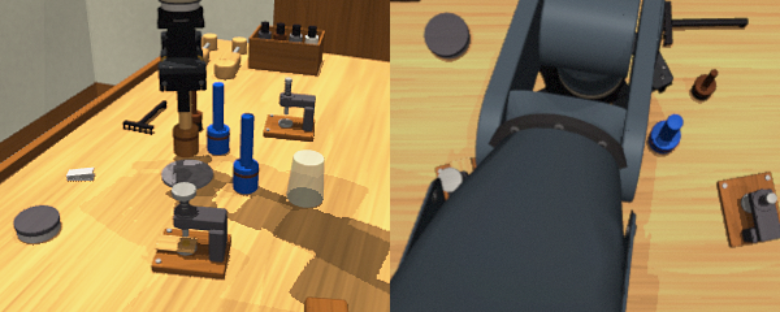

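The mallet is over the coaster centre to within about 2 mm and upright, with its foot about 45 mm above the felt. I'll lower gently.

arm_command(
  targets=[
    [0, 0, 1.5, 0, 1.5],
    [0, 0, 3, 0, 1.5],
    [0, 0, 4, 0, 1.5],
    [0, 0, 4.3, 0, 1.5],
    [0, 0, 4.3, 0, 1.5],
  ],
)

```text
time: 10.12
position: [0.6313, 0.0049, 0.1021]
tool_rot: [0.973, 0.23, -0.0, -0.0]
ft_force: [-0.2, 0.4, -3.3]
grip_width: 0.023
```

arm_command(
  targets=[
    [0, 0, 0.1, 0, 1.5],
    [0, 0, 0.1, 0, 1.5],
  ],
)

```text
time: 10.38
position: [0.6316, 0.005, 0.1019]
tool_rot: [0.973, 0.23, 0.0, 0.0]
ft_force: [-0.0, -0.2, -1.9]
grip_width: 0.0227
```

arm_command(
  targets=[
    [0, 0, 0.1, 0, 1.5],
    [0, 0, 0.1, 0, 1.5],
  ],
)

```text
time: 10.62
position: [0.6313, 0.005, 0.1006]
tool_rot: [0.973, 0.23, 0.0, 0.0]
ft_force: [0.2, -0.0, -1.9]
grip_width: 0.023
```

arm_command(
  targets=[
    [0, 0, 0.1, 0, 1.5],
    [0, 0, 0.1, 0, 1.5],
  ],
)

```text
time: 10.88
position: [0.6316, 0.005, 0.1004]
tool_rot: [0.973, 0.23, 0.0, 0.0]
ft_force: [-0.8, 1.1, 4.1]
grip_width: 0.0232
```

Contact: the force is +4 N. I'll open slowly with the mallet resting on the felt, easing the push slightly.

arm_command(
  targets=[
    [0, 0, -0.05, 0, 1.5],
    [0, 0, -0.05, 0, 2.6],
    [0, 0, -0.05, 0, 3.5],
    [0, 0, -0.05, 0, 5.5],
    [0, 0, -0.05, 0, 8.7],
  ],
)

```text
time: 11.5
position: [0.6313, 0.005, 0.0999]
tool_rot: [0.973, 0.23, -0.0, -0.0]
ft_force: [0.9, -0.3, 0.3]
grip_width: 0.0473
```

arm_command(
  targets=[
    [0, 0, 0, 0, 8.7],
    [0, 0, 0, 0, 8.7],
    [0, 0, 0, 0, 8.7],
  ],
)

```text
time: 11.88
position: [0.6314, 0.005, 0.1001]
tool_rot: [0.973, 0.23, 0.0, 0.0]
ft_force: [-0.6, 0.1, 0.3]
grip_width: 0.0773
```

```bash
python3 chk.py rel1
```

```text
11.875 [0.6314 0.005  0.1001] [0.9732 0.2298 0.     0.    ] [-0.62  0.08  0.28] 0.07732948009840072
side handle 58 circ [0.6288 0.0061] 0.0106 zrange 0.0648 0.0937
side head 367 circ [0.6278 0.0084] 0.0203 zrange 0.0126 0.0595
side head_lo 342 circ [0.6323 0.002 ] 0.0314 zrange 0.005 0.0294
side head_hi 187 circ [0.6274 0.0086] 0.0198 zrange 0.0398 0.0595
```

Released and standing. I'll rise straight up and back away.

arm_command(
  targets=[
    [0, 0, -3, 0, 8.7],
    [0, 0, -7, 0, 8.7],
    [0, 0, -12, 0, 8.7],
    [0, 0, -15, 0, 8.7],
    [0, 0, -15, 0, 8.7],
  ],
)

```text
time: 12.6
position: [0.6331, 0.0048, 0.2532]
tool_rot: [0.973, 0.23, 0.003, 0.001]
ft_force: [0.1, -0.3, 0.4]
grip_width: 0.0873
```

arm_command(
  targets=[
    [-10, 6, 0, 0, 8.7],
    [-20, 12, 0, 0, 8.7],
    [-25, 16, 0, 0, 8.7],
    [-25, 16, 0, 0, 8.7],
    [-25, 16, 0, 0, 8.7],
  ],
)

```text
time: 13.22
position: [0.477, -0.2513, 0.2483]
tool_rot: [0.973, 0.229, -0.001, -0.001]
ft_force: [0.5, -0.0, 0.5]
grip_width: 0.0873
```

arm_command(
  targets=[
    [0, 0, 0, 0, 8.7],
    [0, 0, 0, 0, 8.7],
  ],
)

```text
time: 13.48
position: [0.4788, -0.2492, 0.2488]
tool_rot: [0.973, 0.23, -0.001, -0.001]
ft_force: [0.5, -0.1, -0.4]
grip_width: 0.0871
```

Run:
```python
from rig import robot
from h import *
o=robot.get_obs();print(o["position"],o["ft_force"].round(2))
ims=[]
for n in("side","top"):
  p,d=robot.camera(n);w=cloud(robot.camera_model(n),d);ims.append(p[:,:,::-1])
  def s(nm,c,r,a,b):
    k=(np.hypot(w[...,0]-c[0],w[...,1]-c[1])<r)&(w[...,2]>a)&(w[...,2]<b);q=w[k]
    if len(q)<10:print(n,nm,"none");return
    A=np.c_[2*q[:,:2],np.ones(len(q))];t=np.linalg.lstsq(A,(q[:,:2]**2).sum(1),rcond=None)[0]
    print(n,nm,"circ",t[:2].round(4),"mid",((q.max(0)+q.min(0))/2).round(4),"ext",np.ptp(q,axis=0).round(4),"zmax",q[:,2].max().round(4))
  s("handle",(.629,.006),.03,.07,.15);s("mtop",(.629,.006),.03,.15,.17);s("head",(.629,.006),.035,.015,.05);s("felt",(.629,.006),.06,.004,.012)
  s("wcap",(.533,.211),.025,.1,.14);s("ncap",(.5055,-.249),.02,.118,.14)
cv2.imwrite("pics/end.png",cv2.resize(np.hstack([ims[0][90:330,150:450],ims[1][60:300,170:470]]),None,fx=1.3,fy=1.3))
```

```text
[ 0.47877059 -0.24917903  0.24881641] [ 0.5  -0.08 -0.44]
side handle circ [0.6286 0.0062] mid [0.629  0.0092 0.11  ] ext [0.0246 0.0209 0.0798] zmax 0.1499
side mtop circ [0.6282 0.007 ] mid [0.628  0.0057 0.1544] ext [0.0219 0.0243 0.0084] zmax 0.1586
side head circ [0.6286 0.0071] mid [0.6263 0.017  0.0325] ext [0.0441 0.0286 0.0349] zmax 0.0499
side felt circ [0.6289 0.0061] mid [0.6287 0.0079 0.008 ] ext [0.0999 0.096  0.0078] zmax 0.0119
side wcap circ [0.533  0.2126] mid [0.5334 0.2108 0.1137] ext [0.0346 0.0379 0.0272] zmax 0.1274
side ncap circ [ 0.5063 -0.248 ] mid [ 0.5052 -0.2472  0.1224] ext [0.0138 0.0171 0.0071] zmax 0.126
top handle circ [0.6282 0.0044] mid [0.6217 0.0044 0.1103] ext [0.011  0.0233 0.0784] zmax 0.1495
top mtop circ [0.6275 0.0044] mid [0.6278 0.0041 0.1554] ext [0.0227 0.0218 0.0101] zmax 0.1605
top head circ [0.6285 0.0045] mid [0.6172 0.0052 0.0324] ext [0.0255 0.0473 0.0337] zmax 0.0493
top felt circ [0.6289 0.0057] mid [0.6282 0.0053 0.008 ] ext [0.0985 0.097  0.0079] zmax 0.0119
top wcap circ [0.5328 0.2092] mid [0.5331 0.2095 0.1211] ext [0.0341 0.0352 0.0127] zmax 0.1274
top ncap circ [ 0.5067 -0.2496] mid [ 0.5065 -0.2504  0.1225] ext [0.0114 0.0144 0.0075] zmax 0.1262
```

View pics/end.png

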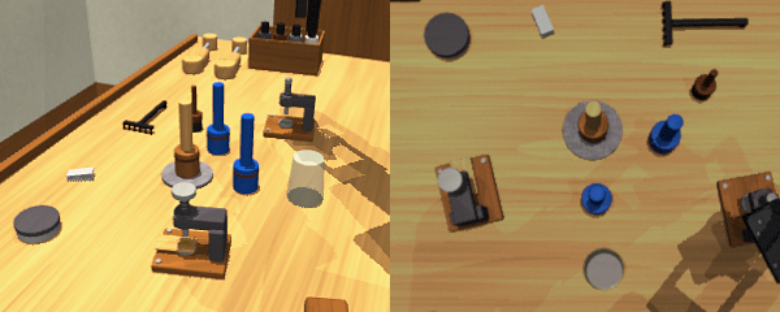

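The mallet stands upright at the centre of the felt, at top crop (593,125). Both caps are up, the blue mallets haven't moved, and the arm is touching nothing.

```bash
python3 -c "
from rig import robot
print(robot.hand_in())"
```

```text
the job is handed in; nothing more can be done
None
```

The job is done and handed in at about 13.6 s, with no verdict reported. I took the wooden mallet by its handle and pressed the wide-capped plunger down to its hard stop. I then let it spring back and stood the mallet upright on its coaster again.

- **Plunger fully down:** the force climbed to 21.6 N with no further movement, and the mallet's foot was at about 0.111 m, which matches the full 14 mm of travel. I pushed it down steadily rather than with a fast blow.
- **Last pictures:** the mallet stands upright within about 2 mm of the felt's centre, where there is 26 mm of margin. Both caps are up at about 0.125 m, and the narrow one was never touched. The blue mallets did not move.
- **Disagreement:** the side and top cameras differed by 2–3 mm in y, and the measured tool position wavered by 2–3 mm. Neither mattered at these margins, and no check failed.

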